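# Hang the one-sided bottle carrier on the weighing arm

### The arm

A 7-joint arm with a two-finger parallel gripper is mounted at the origin on the work surface. World frame = base frame: x ahead of the robot, y to its left, z up, the work surface at z = 0. Lengths are in m, angles in rad, forces in N, time in s.
With the tool pointing down it reaches from about 0.4 to 0.85 m from the base axis. Payload 10.4 kg.
Tool frame: the origin (TCP) lies at the very end of the fingers, on their centre line; the grasp point (between the pads) lies 19 mm behind it; z points along the fingers, y is the line along which they close (so a half turn about z gives the same grasp; the last joint's range is limited). The gripper opens to 85 mm and grips with 20 to 120 N. Pads are 22 mm wide; open, the fingers measure 114 mm over their backs; the gripper's body (76 mm by 85 mm) begins 54 mm behind the grasp point. The pads swing forward as they close: fully open they stand 13 mm farther back than shut.
Start: joints at [-1.354, 0.332, -0.065, 1.46, 0.022, 1.35, -0.088], TCP at [0.148, 0.607, 0.231] pointing down, gripper open.
Joint ranges: [-2.6, 2.6], [-0.5, 2.12], [-1.47, 1.34], [0.16, 2.42], [-1.27, 4.41], [0.06, 2.06], [-2.6, 2.6]. Speed limits (rad/s): [2.22, 2.22, 2.79, 2.79, 3.14, 3.14, 3.14].

### API

Orientations are given as a unit quaternion [x, y, z, w].
In Python, from cell import robot gives the robot as it stands.
- The arm moves only by the tool carry_out, never from a script. Its argument "motion" is a list of rows, each an object of numbers: "hand": the closure, from 0 (fully open) to 1 (shut); "tx", "ty", "tz": the shift along the tool's x, y, z scaled (see below); "twist": the turn about the tool's z scaled (see below). In form: [{"hand": .., "tx": .., "ty": .., "tz": .., "twist": ..}, ...]. A call has 1 to 10 rows; each row is the pose to reach, as a shift and turn from the pose commanded when the call began, along the tool's axes at that moment, turning the shorter way round; what a row does not reach only later rows make up. The controller multiplies each number of a shift by 150 mm and each number of a turn by 180 degrees. A row lasts 1/12 s, in which the tool goes at most 41.7 mm and 7.16 degrees, less where a joint would pass 70% of its speed; a pose out of reach is approached as far as the arm can. A call with a number of a shift or a turn outside -1 to 1 is refused whole. A call with a gripper value outside its range is refused whole. The fingers move at their own pace and stop on an object; the grip force is fixed at half the most. Time passes only in rows, so rows that repeat a pose let the fingers close. It gives the time, the measured TCP pose, the force, the opening and the grip force at its end, in the units of the state.
- robot.get_obs(): the state, without advancing time (a new reading comes with each control period).
- robot.read_camera(name): name is "side" or "top"; returns a dict with "image" (480x640x3 uint8, red, green, blue), "z_map" (480x640 float32, m along the optical axis (not along the pixel's ray), 0 where there is no reading), "camera_matrix" (3x3 intrinsics, pixels), "position" and "rotation" of the camera in the world. Camera axes: x right, y up, looking along -z (the intrinsics and any distortion apply to the point x, -y, -z); pixel columns grow to the right and rows downward; lengths in m; the calibration is good to about 2 mm. A picture is of the moment at which its call begins.
- robot.finish_job(): hands the job in; it is judged then, once.
Trained networks look in the newest picture that a camera, given by its name, has taken for a name from the list of things; names that differ only in an ending like _2 or _b are one class to them, and where a whole thing is asked for, a point or a joint stands for the part that bears it (a point fixed in the world has none). Each returns a list of dicts, best first, with "score" (0 to 1); they miss things now and then, are a little off and sometimes report something else, mostly with a low value. They report only what shows in the picture. A call takes as long as a camera call. They do not tell look-alikes from the thing itself.
- robot.boxes_of(camera, label): "point" ([x, y, z] in m, in world coordinates, good to about 4 mm: the middle of the surface that is visible of it).
- robot.regions_of(camera, label): "pixels" (480x640 bool, what is visible of it).
- robot.spot_point(camera, label): "point" ([x, y, z] in m, in world coordinates, good to about 4 mm: a listed point, or the origin of a listed thing).
The state is a dict: "clock": time; "joint_pos": joint angles; "joint_velocities": joint speeds; "joint_efforts": joint torques, N m; "position": TCP position; "orientation": TCP orientation; "force": force on the tool from outside, world axes, zero at the start; "torque": the same for the moment, N m; "grip_width": finger opening in m; "grip_force": force on a finger pad.
Only numpy, scipy, OpenCV 4.12 (cv2) and the standard library are available. Lean on these libraries where they do the work, as an engineer would, in place of code of your own. Each camera call takes 0.05 s, during which the arm holds its last target. There are 200 camera calls.

### The job

Pick up the white bottle carrier, which is loaded at one end only, and hang it on the bar of the weighing stand's arm by the notch on the bottle's side, from which it hangs level. The arm is sprung: ease the weight onto it slowly and let go only when the arm carries all of it, so that the arm never drops or springs back and the carrier neither tips nor swings. Leave the carrier hanging there still and level, clear of the bench, and do not shift anything else on the bench.

Things in the scene. Friction and masses are not known exactly. Their poses are not given: they have to be found in the camera images.
- carrier: White plastic two-place bottle carrier, 72 (x) x 176 (y) x 206 mm high, 0.25 to 0.85 kg (unknown); origin at the centre of its underside, z up. A small brown bottle is fixed in its +y place, the -y place is empty: the mass centre lies near (0, +36, 62) mm, under the notch on the bottle's side. End posts at y = +-84 mm carry an upright plate along the top.
- plate_top (a point): Top edge of the carrier's upright plate, straight above its mass centre, at (0, +36, 206) mm on the carrier. The plate lies in the carrier's y-z plane, is 10 mm thick (x), reaches from 160 to 206 mm above the carrier's underside, and can be pinched from above along its length.
- notch (a point): Middle of the ceiling of the notch on the bottle's side, at (0, +36, 160) mm on the carrier, axes as the carrier's. Teeth 10 mm long hang from the plate's lower edge (ends at 150 mm) and leave three like notches, open downwards and right through in x, 18 mm wide, at y = -36, 0 and +36 mm.
- cap_top (a point): Top of the bottle's blue cap, at (0, +52, 110) mm on the carrier. From here up to the teeth (40 mm) the space under the plate is open from both x sides.
- stand: Weighing stand fixed to the bench; origin on the bench straight below the middle of its bar (point bar_mid), z up. Beige housing 120 x 130 x 70 mm from x = +75 to +195 mm; out of it a 16 mm steel post rises at x = +95 mm, and from its top a level round bar, 10 mm thick, runs to -x (towards the robot) and ends in an upturned tip. Nothing stands above bar and tip.
- bar_mid (a point): Point on the top of the bar, midway, 265 mm above the bench when unloaded; moves with the arm; axes as the stand's, x along the bar towards the post (axis 95 mm away). The carrier, its plate across the bar, may hang from 35 mm before (tip side) to 40 mm behind this point.
- bar_tip (a point): Highest point of the bar's upturned tip, 60 mm on the robot's side of bar_mid and 12 mm above the bar's top; the tip is 10 mm thick.
- weigh_arm (a joint): How far the arm (post and bar) has sunk, m: 0 unloaded, at most 0.090. It rides on a spring of 110 N/m with 0.5 N preload and little damping; the carrier makes it sink 18 to 72 mm, by its weight. The weighing gear is jolted if the arm sinks or springs back faster than 0.05 m/s, or if it is pressed with more than 15 N.
- beaker: Bystander, to be left alone: glass beaker, 64 mm wide, 75 mm high; origin at its underside.
- spanner: Bystander, to be left alone: steel open-ended spanner lying flat; origin at its underside.
- amber_bottle: Bystander, to be left alone: brown bottle, 68 mm wide, 140 mm high; origin at its underside.
- jar: Bystander, to be left alone: white jar, 60 mm wide, 70 mm high; origin at its underside.
- vial_tray: Bystander, to be left alone: grey divided tray, 100 x 140 x 40 mm; origin at its underside.
- filter_box: Bystander, to be left alone: small carton, 70 x 50 x 35 mm; origin at its underside.
There are look-alikes about, which are no part of the job. Several things look just like the carrier: the one meant starts farthest from the robot's base.

How it is judged:
On the way, in this order (a step that is already met when the one before it is completed fails the run):
1. the carrier is lifted clear of the bench in the gripper (height (world z) of carrier above 0.05 m and contact force between the fingers and carrier above 1 N), for 0.2 s.
2. the bar is in the notch on the bottle's side and bears part of the weight while the gripper still holds the carrier (x of notch in the frame of bar_mid between -0.048 and 0.06 m and y of notch in the frame of bar_mid between -0.012 and 0.012 m and z of notch in the frame of bar_mid between -0.008 and 0.008 m and contact force between carrier and stand above 1 N and contact force between the fingers and carrier above 1 N), for 0.2 s.
At the end, for the whole second after the job is handed in: Carrier released, hanging at rest (under 30 mm/s, 0.3 rad/s) on the bar by the notch on the bottle's side (bar within 12 mm sideways and 8 mm in height of the notch's middle, anywhere between tip and post), tilted under 8 degrees, arm sunk over 10 mm, carrier over 15 mm above the bench (x of notch in the frame of bar_mid between -0.048 and 0.06 m and y of notch in the frame of bar_mid between -0.012 and 0.012 m and z of notch in the frame of bar_mid between -0.008 and 0.008 m and contact force between carrier and stand above 1.5 N and value of joint weigh_arm above 0.01 m and height (world z) of carrier above 0.015 m and angle between carrier's own z axis and vertical below 0.14 rad and linear speed of carrier below 0.03 m/s and angular speed of carrier below 0.3 rad/s and contact force between the fingers and carrier below 0.05 N); the robot touches nothing.
It fails at once if the arm jolted: it sinks or springs back faster than 0.05 m/s (velocity of joint weigh_arm above 0.05 m/s or velocity of joint weigh_arm below -0.05 m/s).
It fails at once if the carrier pressed on the stand with more than 15 N (contact force between carrier and stand above 15 N).
It fails at once if the carrier tipped by more than 20 degrees (angle between carrier's own z axis and vertical above 0.35 rad).
It fails at once if a bystander shifted by more than 30 mm (distance of any of beaker, spanner, amber_bottle, jar, vial_tray, filter_box from where it was at the start of the episode above 0.03 m).
It also fails if it takes over 70 s, if anything falls off the work surface, if the arm or the gripper's body presses on something with over 40 N, if the wrist force passes 120 N, or if a joint passes its speed limit or range.

## Working session

There is one attempt and no reset: what is moved stays moved. The work goes in short steps, Python scripts to look and compute and a tool call to move; the robot and the scene stay as the last step left them, time stands still between calls to the robot, and variables do not carry over. Pictures are saved under pics/ and viewed, at most 10 in all, crops included, and the job is handed in when it is done.

Besides the shell and the picture viewer there is one more tool, called after "Call:" by a JSON object that holds its "fn" and its "kwargs", one argument or row to a line. carry_out: Moves the arm, as the interface text tells. Its arguments: {"type":"object","properties":{"motion":{"type":"array"}},"required":["motion"]}

```bash
mkdir -p pics
cat > h.py <<'E'
from cell import robot
import numpy as np, cv2
def cloud(c):
    K=np.array(c["camera_matrix"]);z=c["z_map"];v,u=np.mgrid[:480,:640]
    P=np.stack([(u-K[0,2])/K[0,0]*z,-(v-K[1,2])/K[1,1]*z,-z],-1)
    R=np.array(c["rotation"])
    if R.shape!=(3,3):
        from scipy.spatial.transform import Rotation; R=Rotation.from_quat(R).as_matrix()
    return P@R.T+np.array(c["position"])
def pix(c,p):
    R=np.array(c["rotation"]);q=R.T@(np.array(p)-np.array(c["position"]));K=np.array(c["camera_matrix"])
    return (round(K[0,0]*q[0]/-q[2]+K[0,2]),round(K[1,1]*-q[1]/-q[2]+K[1,2]))
E
python3 - <<'E'
from h import *
ims=[]
for n in("top","side"):
    c=robot.read_camera(n);ims.append(c["image"]);cv2.imwrite(f"pics/{n}0.png",c["image"][...,::-1])
    print(n,c["position"],np.round(c["rotation"],3).tolist(),c["camera_matrix"])
    for l in("carrier","plate_top","notch","cap_top","bar_mid","bar_tip","stand"):
        for d in robot.spot_point(n,l): print(l,round(d["score"],2),np.round(d["point"],3),pix(c,d["point"]))
o=robot.get_obs();print({k:np.round(v,3).tolist() for k,v in o.items()})
E
```

```text
top [ 0.40181904 -0.00557678  1.41849187] [0.007, -0.027, -0.699, 0.715] [[524.42049038   0.         319.49783179]
 [  0.         524.42049038 244.23931694]
 [  0.           0.           1.        ]]Traceback (most recent call last):
  File "<stdin>", line 7, in <module>
  File "h.py", line 11, in pix
    R=np.array(c["rotation"]);q=R.T@(np.array(p)-np.array(c["position"]));K=np.array(c["camera_matrix"])
                                ~~~^^~~~~~~~~~~~~~~~~~~~~~~~~~~~~~~~~~~~~
ValueError: matmul: Input operand 1 has a mismatch in its core dimension 0, with gufunc signature (n?,k),(k,m?)->(n?,m?) (size 3 is different from 4)
```

View pics/top0.png

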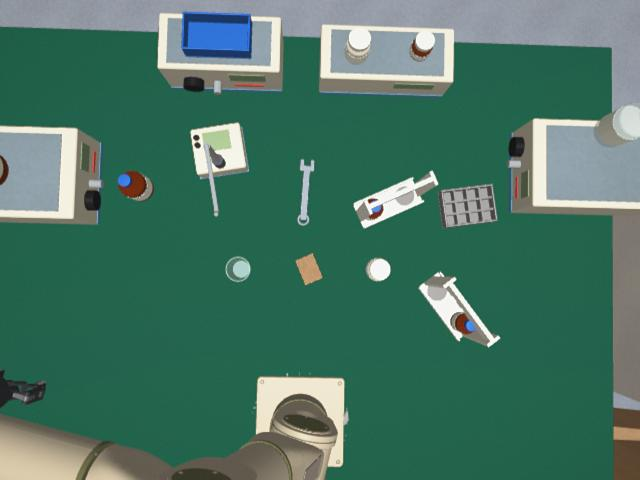

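The top picture shows the stand at (218,150) and two like carriers, at (395,200) and (460,310). The base is at about (300,420), so the first is farther. The tray is at (468,205), the jar at (378,269), the carton at (309,269), the beaker at (238,268), the spanner at (305,190) and the amber bottle at (135,186).

```bash
cat > h.py <<'E'
from cell import robot
import numpy as np, cv2
from scipy.spatial.transform import Rotation
def Rm(c): return Rotation.from_quat(c["rotation"]).as_matrix()
def cloud(c):
    K=c["camera_matrix"];z=c["z_map"];v,u=np.mgrid[:480,:640]
    P=np.stack([(u-K[0,2])/K[0,0]*z,-(v-K[1,2])/K[1,1]*z,-z],-1)
    return P@Rm(c).T+np.array(c["position"])
def pix(c,p):
    q=Rm(c).T@(np.array(p)-np.array(c["position"]));K=c["camera_matrix"]
    return (round(K[0,0]*q[0]/-q[2]+K[0,2]),round(K[1,1]*-q[1]/-q[2]+K[1,2]))
E
python3 - <<'E'
from h import *
for n in("top","side"):
    c=robot.read_camera(n)
    im=c["image"][...,::-1]
    cv2.imwrite(f"pics/{n}0.png",im)
    if n=="top": cv2.imwrite("pics/crop0.png",cv2.resize(im[100:360,180:520],None,fx=2.2,fy=2.2))
    print(n,np.round(c["position"],3),np.round(c["rotation"],3))
    for l in("carrier","plate_top","notch","cap_top","bar_mid","bar_tip","stand"):
        for d in robot.spot_point(n,l): print(l,round(d["score"],2),np.round(d["point"],3),pix(c,d["point"]))
    np.savez(n+"0.npz",cloud=cloud(c),im=im)
o=robot.get_obs();print({k:np.round(v,3).tolist() for k,v in o.items()})
E
```

```text
top [ 0.402 -0.006  1.418] [ 0.007 -0.027 -0.699  0.715]
carrier 0.87 [ 0.313 -0.392 -0.004] (446, 305)
carrier 0.82 [ 0.587 -0.225  0.001] (387, 203)
plate_top 0.96 [ 0.287 -0.413  0.203] (479, 323)
plate_top 0.85 [ 0.568 -0.189  0.205] (385, 200)
notch 0.9 [ 0.574 -0.192  0.163] (383, 200)
notch 0.86 [ 0.283 -0.414  0.155] (473, 322)
notch 0.6 [ 0.61   0.001 -0.002] (304, 193)
cap_top 0.94 [ 0.276 -0.43   0.11 ] (473, 323)
cap_top 0.74 [ 0.561 -0.178  0.112] (375, 207)
bar_mid 0.88 [0.58  0.205 0.265] (211, 186)
bar_tip 0.97 [0.521 0.19  0.277] (216, 213)
stand 0.28 [ 0.57  -0.189  0.205] (385, 199)
side [-0.224 -0.894  0.91 ] [ 0.451 -0.162 -0.282  0.831]
carrier 0.76 [ 0.312 -0.388  0.003] (370, 407)
carrier 0.65 [ 0.589 -0.225 -0.002] (406, 316)
carrier 0.61 [0.61 0.   0.  ] (357, 272)
plate_top 0.67 [ 0.573 -0.194  0.203] (401, 250)
plate_top 0.59 [ 0.282 -0.414  0.203] (375, 354)
plate_top 0.18 [ 0.573 -0.191  0.161] (398, 263)
notch 0.61 [ 0.286 -0.415  0.164] (375, 368)
notch 0.57 [ 0.571 -0.192  0.164] (398, 262)
cap_top 0.94 [ 0.274 -0.424  0.11 ] (371, 393)
cap_top 0.68 [ 0.563 -0.175  0.11 ] (390, 277)
bar_mid 0.92 [0.582 0.204 0.263] (309, 171)
bar_tip 0.93 [0.524 0.192 0.28 ] (295, 172)
bar_tip 0.21 [ 0.582 -0.437  0.001] (468, 364)
{'clock': 0.9, 'joint_pos': [-1.354, 0.332, -0.065, 1.46, 0.022, 1.35, -0.088], 'joint_velocities': [-0.001, 0.0, -0.001, -0.001, -0.0, 0.001, -0.002], 'joint_efforts': [0.0, -62.523, 0.049, -39.182, 0.016, 0.002, -0.0], 'position': [0.148, 0.607, 0.231], 'orientation': [0.12, 0.993, 0.0, 0.0], 'force': [-0.439, -0.41, 0.368], 'torque': [-0.047, 0.016, 0.01], 'grip_force': 0.0, 'grip_width': 0.085}
```

View pics/crop0.png

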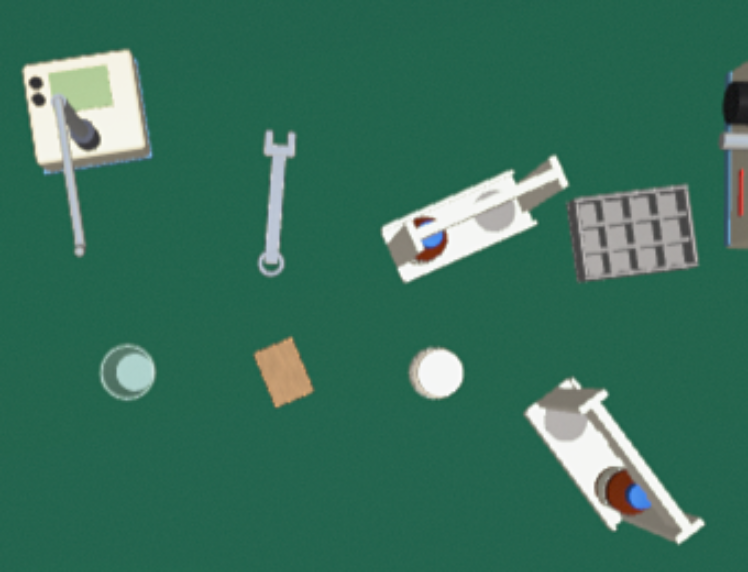

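View pics/side0.png

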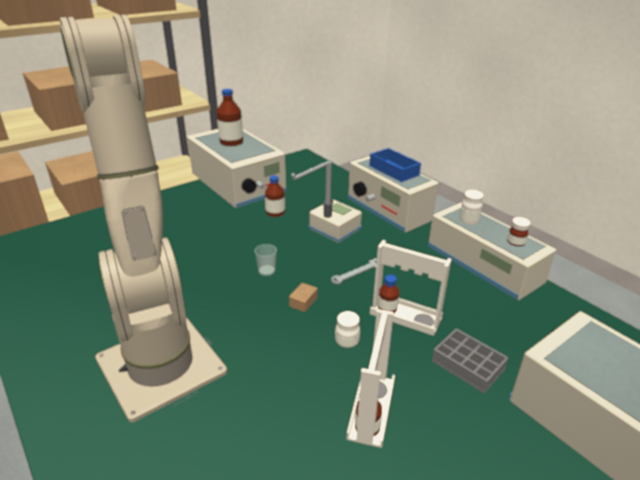

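The crop and side view confirm it. Carrier A is at crop (460,225), top pixel (387,203), 0.63 m from the base. Carrier B is only 0.50 m away, so A is the one. Next I refine the plate and bar lines with the depth maps.

Run:
```python
from h import *
for n in("top","side"):
    P=np.load(n+"0.npz")["cloud"].reshape(-1,3)
    for nm,c,r,z0,z1 in(("plate",(.587,-.225),.12,.19,.22),("bar",(.581,.204),.1,.245,.3)):
        m=(np.hypot(*(P[:,:2]-c).T)<r)&(P[:,2]>z0)&(P[:,2]<z1);Q=P[m]
        vx,vy,x,y=cv2.fitLine(Q[:,:2].astype(np.float32),cv2.DIST_HUBER,0,.01,.01).ravel()
        s=(Q[:,:2]-(x,y))@(vx,vy)
        a=(Q[:,:2]-(x,y))@(-vy,vx)
        e=lambda t:np.round((x+vx*t,y+vy*t),4)
        print(n,nm,m.sum(),"yaw",np.degrees(np.arctan2(vy,vx)),e(s.min()),e(s.max()),"ctr",e(0),"rms",a.std(),"z",np.percentile(Q[:,2],[5,50,95]).round(4),"perp",np.percentile(a,[5,95]).round(4))
R=Rotation.from_quat(robot.get_obs()["orientation"]).as_matrix();print(R.round(3))
```

```text
top plate 438 yaw -64.82624 [ 0.5486 -0.1465] [ 0.6239 -0.3067] ctr [ 0.5863 -0.2266] rms 0.006029153079008415 z [0.1969 0.2049 0.2095] perp [-0.0116  0.0114]
top bar 360 yaw 10.45539 [0.5136 0.19  ] [0.6779 0.2203] ctr [0.5992 0.2058] rms 0.0030858505962205653 z [0.2579 0.2631 0.2701] perp [-0.0044  0.005 ]
side plate 582 yaw -64.67989 [ 0.5456 -0.1459] [ 0.6217 -0.3068] ctr [ 0.5851 -0.2294] rms 0.005723071697078856 z [0.1913 0.2018 0.2066] perp [-0.0112  0.0092]
side bar 166 yaw 10.4727545 [0.5126 0.1875] [0.6785 0.2182] ctr [0.6193 0.2072] rms 0.002954268445739981 z [0.2516 0.2623 0.2704] perp [-0.0043  0.0054]
[[-0.971  0.237  0.   ]
 [ 0.237  0.971  0.   ]
 [-0.     0.    -1.   ]]
```

Call:
{"fn": "carry_out", "kwargs": {
  "motion": [
    {"hand": 0,"tx": 0,"ty": 0,"tz": -0.5,"twist": 0},
    {"hand": 0,"tx": -0.3,"ty": -0.2,"tz": -1,"twist": 0},
    {"hand": 0,"tx": -0.6,"ty": -0.4,"tz": -1,"twist": 0},
    {"hand": 0,"tx": -0.97,"ty": -0.69,"tz": -1,"twist": 0},
    {"hand": 0,"tx": -0.97,"ty": -0.69,"tz": -1,"twist": 0},
    {"hand": 0,"tx": -0.97,"ty": -0.69,"tz": -1,"twist": 0}
  ]
}}

```text
clock: 1.4
position: [0.2599, 0.4778, 0.3789]
orientation: [0.119, 0.993, 0.0, 0.0]
force: [0.7, 0.7, 0.1]
grip_width: 0.0855
grip_force: 0.0
```

Call:
{"fn": "carry_out", "kwargs": {
  "motion": [
    {"hand": 0,"tx": -0.97,"ty": -0.69,"tz": 0,"twist": 0},
    {"hand": 0,"tx": -0.97,"ty": -0.69,"tz": 0,"twist": 0},
    {"hand": 0,"tx": -0.97,"ty": -0.69,"tz": 0,"twist": 0},
    {"hand": 0,"tx": -0.97,"ty": -0.69,"tz": 0,"twist": 0},
    {"hand": 0,"tx": -0.97,"ty": -0.69,"tz": 0,"twist": 0}
  ]
}}

```text
clock: 1.82
position: [0.3804, 0.3384, 0.3787]
orientation: [0.124, 0.992, 0.0, 0.001]
force: [1.3, 0.6, 0.7]
grip_width: 0.0854
grip_force: 0.0
```

Call:
{"fn": "carry_out", "kwargs": {
  "motion": [
    {"hand": 0,"tx": -0.97,"ty": -0.69,"tz": 0,"twist": 0.28},
    {"hand": 0,"tx": -0.97,"ty": -0.69,"tz": 0,"twist": 0.28},
    {"hand": 0,"tx": -0.97,"ty": -0.69,"tz": 0,"twist": 0.28},
    {"hand": 0,"tx": -0.97,"ty": -0.69,"tz": 0,"twist": 0.28},
    {"hand": 0,"tx": -0.97,"ty": -0.69,"tz": 0,"twist": 0.28},
    {"hand": 0,"tx": -0.97,"ty": -0.69,"tz": 0,"twist": 0.28},
    {"hand": 0,"tx": -0.97,"ty": -0.69,"tz": 0,"twist": 0.28},
    {"hand": 0,"tx": -0.97,"ty": -0.69,"tz": 0,"twist": 0.28},
    {"hand": 0,"tx": -0.97,"ty": -0.69,"tz": 0,"twist": 0.28}
  ]
}}

```text
clock: 2.57
position: [0.4925, 0.2094, 0.378]
orientation: [0.529, 0.848, 0.0, -0.0]
force: [-0.0, -0.7, 0.2]
grip_width: 0.0854
grip_force: 0.0
```

```bash
cat > go.py <<'E'
import sys
from h import *
x,y,z,a=map(float,sys.argv[1:5])   # target TCP xyz, tool-y heading deg
o=robot.get_obs();p=np.array(o["position"]);R=Rotation.from_quat(o["orientation"]).as_matrix()
d=R.T@(np.array([x,y,z])-p)/.15
h=np.degrees(np.arctan2(R[1,1],R[0,1]))
print("t",round(o["clock"],2),"pos",p.round(4),"head",h.round(2),"tilt",np.degrees(np.arccos(-R[2,2])).round(2),"UNITS",d.round(3),"twist",round(-((a-h+180)%360-180)/180,4),"F",np.round(o["force"],2),"w",o["grip_width"],"j",np.round(o["joint_pos"],2))
E
python3 go.py .571 -.194 .25 25.2
```

```text
t 2.57 pos [0.4925 0.2094 0.378 ] head 26.08 tilt 0.01 UNITS [-2.646 -0.712  0.853] twist 0.0049 F [-0.03 -0.69  0.25] w 0.08535701355940913 j [-0.83  0.09  0.37  1.46 -0.03  1.6  -0.  ]
```

Call:
{"fn": "carry_out", "kwargs": {
  "motion": [
    {"hand": 0,"tx": -0.88,"ty": -0.24,"tz": 0,"twist": 0.005},
    {"hand": 0,"tx": -0.88,"ty": -0.24,"tz": 0,"twist": 0.005},
    {"hand": 0,"tx": -0.88,"ty": -0.24,"tz": 0,"twist": 0.005},
    {"hand": 0,"tx": -0.88,"ty": -0.24,"tz": 0,"twist": 0.005},
    {"hand": 0,"tx": -0.88,"ty": -0.24,"tz": 0,"twist": 0.005}
  ]
}}

```text
clock: 2.98
position: [0.5183, 0.0701, 0.3786]
orientation: [0.539, 0.843, 0.0, 0.001]
force: [-0.1, 0.4, 0.1]
grip_width: 0.0853
grip_force: 0.0
```

Call:
{"fn": "carry_out", "kwargs": {
  "motion": [
    {"hand": 0,"tx": -0.88,"ty": -0.24,"tz": 0,"twist": 0},
    {"hand": 0,"tx": -0.88,"ty": -0.24,"tz": 0,"twist": 0},
    {"hand": 0,"tx": -0.88,"ty": -0.24,"tz": 0,"twist": 0},
    {"hand": 0,"tx": -0.88,"ty": -0.24,"tz": 0,"twist": 0},
    {"hand": 0,"tx": -0.88,"ty": -0.24,"tz": 0,"twist": 0}
  ]
}}

```text
clock: 3.4
position: [0.5408, -0.0639, 0.3781]
orientation: [0.538, 0.843, -0.0, 0.0]
force: [0.4, 0.7, -0.2]
grip_width: 0.0857
grip_force: 0.0
```

Call:
{"fn": "carry_out", "kwargs": {
  "motion": [
    {"hand": 0,"tx": -0.88,"ty": -0.24,"tz": 0.3,"twist": 0},
    {"hand": 0,"tx": -0.88,"ty": -0.24,"tz": 0.3,"twist": 0},
    {"hand": 0,"tx": -0.88,"ty": -0.24,"tz": 0.3,"twist": 0},
    {"hand": 0,"tx": -0.88,"ty": -0.24,"tz": 0.6,"twist": 0},
    {"hand": 0,"tx": -0.88,"ty": -0.24,"tz": 0.7,"twist": 0},
    {"hand": 0,"tx": -0.88,"ty": -0.24,"tz": 0.7,"twist": 0},
    {"hand": 0,"tx": -0.88,"ty": -0.24,"tz": 0.7,"twist": 0}
  ]
}}

```text
clock: 3.98
position: [0.5639, -0.193, 0.2723]
orientation: [0.536, 0.844, -0.0, -0.001]
force: [-0.0, -0.8, 0.1]
grip_width: 0.0856
grip_force: 0.0
```

```bash
python3 go.py .571 -.194 .174 25.2
```

```text
t 3.98 pos [ 0.5639 -0.193   0.2723] head 25.18 tilt 0.15 UNITS [-0.027  0.041  0.656] twist -0.0001 F [-0.03 -0.77  0.15] w 0.08559780902470858 j [-0.31  0.29  0.7   1.51 -0.19  1.42  0.84]
```

Call:
{"fn": "carry_out", "kwargs": {
  "motion": [
    {"hand": 0,"tx": -0.03,"ty": 0.04,"tz": 0.2,"twist": 0},
    {"hand": 0,"tx": -0.03,"ty": 0.04,"tz": 0.4,"twist": 0},
    {"hand": 0,"tx": -0.03,"ty": 0.04,"tz": 0.55,"twist": 0},
    {"hand": 0,"tx": -0.03,"ty": 0.04,"tz": 0.65,"twist": 0},
    {"hand": 0,"tx": -0.03,"ty": 0.04,"tz": 0.65,"twist": 0},
    {"hand": 0,"tx": -0.03,"ty": 0.04,"tz": 0.65,"twist": 0}
  ]
}}

```text
clock: 4.48
position: [0.5725, -0.1951, 0.1773]
orientation: [0.536, 0.844, 0.001, 0.001]
force: [-0.1, 0.4, 0.6]
grip_width: 0.0854
grip_force: 0.0
```

```bash
python3 - <<'E'
from h import *
c=robot.read_camera("side");im=c["image"][...,::-1]
cv2.imwrite("pics/side1.png",cv2.resize(im[130:340,300:500],None,fx=2.8,fy=2.8))
F=[]
for i in range(6):
    robot.read_camera("top");F.append(robot.get_obs()["force"])
print(np.mean(F,0),np.std(F,0))
E
python3 go.py .571 -.194 .174 25.2
```

```text
[-0.32237611 -0.07385073  0.15474258] [0.34294644 0.16702019 0.54645571]
t 4.83 pos [ 0.5716 -0.1966  0.1763] head 24.97 tilt 0.07 UNITS [0.018 0.004 0.015] twist -0.0013 F [-0.03 -0.11  0.2 ] w 0.08514814513361639 j [-0.28  0.37  0.68  1.62 -0.24  1.23  0.88]
```

View pics/side1.png

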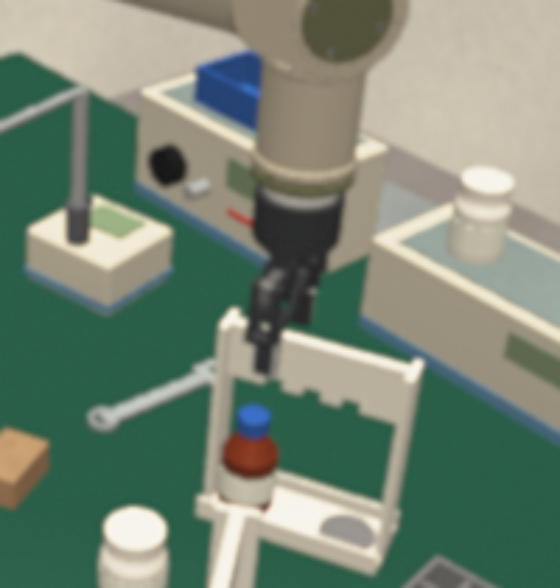

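The side crop shows the fingers straddling the plate above the bottle, at crop (265,345). Now I close them.

Call:
{"fn": "carry_out", "kwargs": {
  "motion": [
    {"hand": 1,"tx": 0,"ty": 0,"tz": 0,"twist": 0},
    {"hand": 1,"tx": 0,"ty": 0,"tz": 0,"twist": 0},
    {"hand": 1,"tx": 0,"ty": 0,"tz": 0,"twist": 0},
    {"hand": 1,"tx": 0,"ty": 0,"tz": 0,"twist": 0},
    {"hand": 1,"tx": 0,"ty": 0,"tz": 0,"twist": 0},
    {"hand": 1,"tx": 0,"ty": 0,"tz": 0,"twist": 0},
    {"hand": 1,"tx": 0,"ty": 0,"tz": 0,"twist": 0},
    {"hand": 1,"tx": 0,"ty": 0,"tz": 0,"twist": 0},
    {"hand": 1,"tx": 0,"ty": 0,"tz": 0,"twist": 0},
    {"hand": 1,"tx": 0,"ty": 0,"tz": 0,"twist": 0}
  ]
}}

```text
clock: 5.67
position: [0.5711, -0.1967, 0.1752]
orientation: [0.538, 0.843, -0.0, -0.0]
force: [1.3, -0.1, -2.8]
grip_width: 0.0094
grip_force: 59.1
```

Call:
{"fn": "carry_out", "kwargs": {
  "motion": [
    {"hand": 1,"tx": 0,"ty": 0,"tz": -0.05,"twist": 0},
    {"hand": 1,"tx": 0,"ty": 0,"tz": -0.15,"twist": 0},
    {"hand": 1,"tx": 0,"ty": 0,"tz": -0.3,"twist": 0},
    {"hand": 1,"tx": 0,"ty": 0,"tz": -0.5,"twist": 0},
    {"hand": 1,"tx": 0,"ty": 0,"tz": -0.7,"twist": 0},
    {"hand": 1,"tx": 0,"ty": 0,"tz": -0.8,"twist": 0},
    {"hand": 1,"tx": 0,"ty": 0,"tz": -0.87,"twist": 0},
    {"hand": 1,"tx": 0,"ty": 0,"tz": -0.9,"twist": 0},
    {"hand": 1,"tx": 0,"ty": 0,"tz": -0.9,"twist": 0},
    {"hand": 1,"tx": 0,"ty": 0,"tz": -0.9,"twist": 0}
  ]
}}

```text
clock: 6.5
position: [0.5707, -0.1963, 0.309]
orientation: [0.538, 0.843, -0.0, -0.001]
force: [0.5, -0.4, -6.9]
grip_width: 0.0091
grip_force: 58.8
```

```bash
python3 - <<'E'
from h import *
F=[]
for i in range(12):
    c=robot.read_camera("side");F.append(robot.get_obs()["force"])
print(np.mean(F,0),np.std(F,0))
im=c["image"][...,::-1]
cv2.imwrite("pics/side2.png",cv2.resize(im[60:340,250:500],None,fx=2,fy=2))
for cam in("top","side"):
    c=robot.read_camera(cam)
    for l in("plate_top","notch","cap_top","carrier","bar_mid"):
        for d in robot.spot_point(cam,l): print(cam,l,round(d["score"],2),np.round(d["point"],3))
E
python3 go.py .47 -.1 .309 10.5
```

```text
[-0.01979307  0.08527489 -7.30367852] [0.52069468 0.46910435 0.65592614]
top plate_top 0.64 [ 0.286 -0.416  0.204]
top plate_top 0.57 [ 0.567 -0.194  0.337]
top plate_top 0.53 [ 0.558 -0.181  0.245]
top plate_top 0.35 [ 0.587 -0.226  0.134]
top notch 0.74 [ 0.283 -0.411  0.152]
top notch 0.65 [ 0.568 -0.191  0.3  ]
top cap_top 0.66 [0.521 0.19  0.274]
top cap_top 0.6 [ 0.272 -0.426  0.106]
top cap_top 0.58 [ 0.559 -0.18   0.248]
top carrier 0.64 [ 0.313 -0.398 -0.001]
top bar_mid 0.63 [0.581 0.202 0.264]
side plate_top 0.96 [ 0.283 -0.415  0.202]
side plate_top 0.77 [ 0.573 -0.194  0.339]
side plate_top 0.56 [ 0.61   0.001 -0.002]
side notch 0.92 [ 0.57  -0.194  0.297]
side notch 0.88 [ 0.283 -0.419  0.162]
side notch 0.68 [ 0.582 -0.432  0.003]
side cap_top 0.6 [ 0.272 -0.422  0.109]
side cap_top 0.58 [ 0.562 -0.18   0.244]
side carrier 0.95 [ 0.309 -0.391  0.002]
side carrier 0.64 [ 0.587 -0.227  0.134]
side carrier 0.52 [ 0.403 -0.017 -0.003]
t 7.7 pos [ 0.5712 -0.1966  0.3104] head 24.96 tilt 0.01 UNITS [ 0.869 -0.34   0.009] twist 0.0803 F [-0.22  0.02 -7.23] w 0.009318295053225416 j [-0.3   0.29  0.71  1.42 -0.19  1.49  0.84]
```

View pics/side2.png

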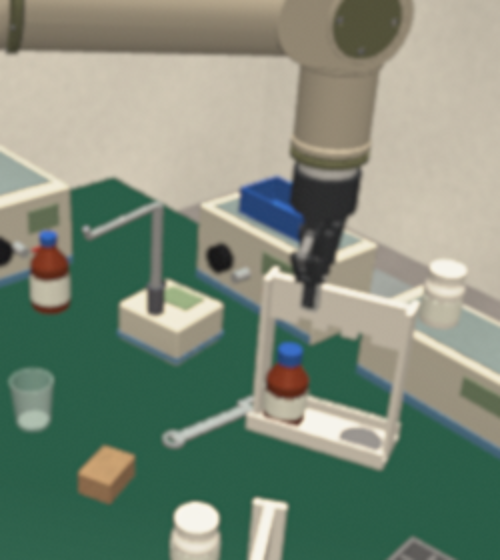

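Call:
{"fn": "carry_out", "kwargs": {
  "motion": [
    {"hand": 1,"tx": 0.05,"ty": -0.02,"tz": 0,"twist": 0.01},
    {"hand": 1,"tx": 0.16,"ty": -0.06,"tz": 0,"twist": 0.02},
    {"hand": 1,"tx": 0.3,"ty": -0.12,"tz": 0,"twist": 0.035},
    {"hand": 1,"tx": 0.45,"ty": -0.18,"tz": 0,"twist": 0.05},
    {"hand": 1,"tx": 0.6,"ty": -0.24,"tz": 0,"twist": 0.065},
    {"hand": 1,"tx": 0.73,"ty": -0.29,"tz": 0,"twist": 0.075},
    {"hand": 1,"tx": 0.82,"ty": -0.32,"tz": 0,"twist": 0.08},
    {"hand": 1,"tx": 0.87,"ty": -0.34,"tz": 0,"twist": 0.08},
    {"hand": 1,"tx": 0.87,"ty": -0.34,"tz": 0,"twist": 0.08}
  ]
}}

```text
clock: 8.45
position: [0.4693, -0.0988, 0.3107]
orientation: [0.638, 0.77, 0.001, -0.0]
force: [0.8, -0.6, -7.8]
grip_width: 0.0087
grip_force: 58.7
```

```bash
python3 go.py .4626 .177 .3105 10.5
```

```text
t 8.45 pos [ 0.4693 -0.0988  0.3107] head 10.68 tilt 0.1 UNITS [1.815 0.297 0.004] twist 0.001 F [ 0.84 -0.57 -7.75] w 0.008741813320616477 j [-0.54 -0.07  0.63  1.73  0.04  1.47  0.27]
```

Call:
{"fn": "carry_out", "kwargs": {
  "motion": [
    {"hand": 1,"tx": 0.06,"ty": 0.01,"tz": 0,"twist": 0},
    {"hand": 1,"tx": 0.18,"ty": 0.03,"tz": 0,"twist": 0},
    {"hand": 1,"tx": 0.34,"ty": 0.06,"tz": 0,"twist": 0},
    {"hand": 1,"tx": 0.5,"ty": 0.08,"tz": 0,"twist": 0},
    {"hand": 1,"tx": 0.66,"ty": 0.1,"tz": 0,"twist": 0},
    {"hand": 1,"tx": 0.8,"ty": 0.13,"tz": 0,"twist": 0},
    {"hand": 1,"tx": 0.88,"ty": 0.14,"tz": 0,"twist": 0},
    {"hand": 1,"tx": 0.91,"ty": 0.15,"tz": 0,"twist": 0},
    {"hand": 1,"tx": 0.91,"ty": 0.15,"tz": 0,"twist": 0}
  ]
}}

```text
clock: 9.2
position: [0.4674, 0.0388, 0.3102]
orientation: [0.639, 0.769, -0.0, 0.0]
force: [0.6, -0.6, -7.7]
grip_width: 0.0095
grip_force: 58.7
```

Call:
{"fn": "carry_out", "kwargs": {
  "motion": [
    {"hand": 1,"tx": 0.06,"ty": 0.01,"tz": 0,"twist": 0},
    {"hand": 1,"tx": 0.18,"ty": 0.03,"tz": 0,"twist": 0},
    {"hand": 1,"tx": 0.34,"ty": 0.06,"tz": 0,"twist": 0},
    {"hand": 1,"tx": 0.5,"ty": 0.08,"tz": 0,"twist": 0},
    {"hand": 1,"tx": 0.66,"ty": 0.1,"tz": 0,"twist": 0},
    {"hand": 1,"tx": 0.8,"ty": 0.13,"tz": 0,"twist": 0},
    {"hand": 1,"tx": 0.88,"ty": 0.14,"tz": 0,"twist": 0},
    {"hand": 1,"tx": 0.9,"ty": 0.15,"tz": 0,"twist": 0},
    {"hand": 1,"tx": 0.9,"ty": 0.15,"tz": 0,"twist": 0}
  ]
}}

```text
clock: 9.95
position: [0.4647, 0.175, 0.3103]
orientation: [0.639, 0.769, -0.0, 0.0]
force: [0.1, -1.1, -7.5]
grip_width: 0.0091
grip_force: 58.8
```

```bash
python3 go.py .4626 .177 .3105 10.5
python3 - <<'E'
from h import *
for cam in("top","side"):
    c=robot.read_camera(cam)
    for l in("plate_top","notch","cap_top","bar_mid","bar_tip"):
        for d in robot.spot_point(cam,l)[:3]: print(cam,l,round(d["score"],2),np.round(d["point"],3),pix(c,d["point"]))
    P=cloud(c).reshape(-1,3)
    m=(np.hypot(*(P[:,:2]-(.581,.204)).T)<.1)&(P[:,2]>.245)&(P[:,2]<.3)&(P[:,0]>.535);Q=P[m]
    vx,vy,x,y=cv2.fitLine(Q[:,:2].astype(np.float32),cv2.DIST_HUBER,0,.01,.01).ravel()
    print("bar",m.sum(),np.degrees(np.arctan2(vy,vx)),"y@.58",y+(.58-x)*vy/vx)
im=c["image"][...,::-1];cv2.imwrite("pics/side3.png",cv2.resize(im[80:300,190:400],None,fx=2.7,fy=2.7))
E
```

```text
t 9.95 pos [0.4647 0.175  0.3103] head 10.56 tilt 0.04 UNITS [ 0.016 -0.011 -0.002] twist 0.0003 F [ 0.14 -1.11 -7.47] w 0.009115825570659652 j [-0.79  0.    0.34  1.68  0.    1.46 -0.27]
top plate_top 0.75 [0.462 0.18  0.341] (215, 238)
top plate_top 0.67 [ 0.282 -0.416  0.203] (480, 325)
top notch 0.98 [0.466 0.179 0.3  ] (218, 237)
top notch 0.6 [ 0.284 -0.413  0.157] (473, 322)
top cap_top 0.94 [0.455 0.196 0.247] (215, 243)
top cap_top 0.75 [ 0.274 -0.428  0.11 ] (472, 324)
top bar_mid 0.58 [0.578 0.205 0.264] (211, 187)
top bar_tip 0.9 [0.52  0.19  0.277] (216, 213)
bar 302 10.69301 y@.58 0.20206195
side plate_top 0.69 [0.464 0.177 0.344] (279, 158)
side plate_top 0.69 [ 0.282 -0.413  0.201] (374, 354)
side notch 0.76 [0.463 0.181 0.297] (279, 173)
side notch 0.59 [ 0.282 -0.418  0.163] (374, 370)
side cap_top 0.86 [0.459 0.191 0.246] (276, 189)
side cap_top 0.64 [ 0.272 -0.423  0.11 ] (371, 393)
side bar_mid 0.49 [0.584 0.202 0.262] (309, 171)
bar 85 9.408561 y@.58 0.20059729
```

View pics/side3.png

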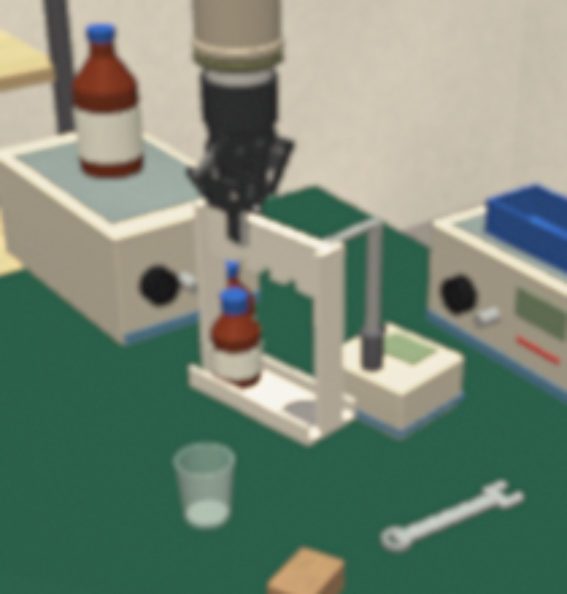

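The crop shows the carrier at (270,310) in front of the arm. The bar lies level with the open window and runs to the post at (375,225). Now I thread it along the bar.

Call:
{"fn": "carry_out", "kwargs": {
  "motion": [
    {"hand": 1,"tx": 0.013,"ty": 0.02,"tz": 0,"twist": 0},
    {"hand": 1,"tx": 0.013,"ty": 0.06,"tz": 0,"twist": 0},
    {"hand": 1,"tx": 0.013,"ty": 0.11,"tz": 0,"twist": 0},
    {"hand": 1,"tx": 0.013,"ty": 0.16,"tz": 0,"twist": 0},
    {"hand": 1,"tx": 0.013,"ty": 0.21,"tz": 0,"twist": 0},
    {"hand": 1,"tx": 0.013,"ty": 0.26,"tz": 0,"twist": 0},
    {"hand": 1,"tx": 0.013,"ty": 0.31,"tz": 0,"twist": 0},
    {"hand": 1,"tx": 0.013,"ty": 0.36,"tz": 0,"twist": 0},
    {"hand": 1,"tx": 0.013,"ty": 0.39,"tz": 0,"twist": 0},
    {"hand": 1,"tx": 0.013,"ty": 0.4,"tz": 0,"twist": 0}
  ]
}}

```text
clock: 11.38
position: [0.5238, 0.1883, 0.3102]
orientation: [0.639, 0.769, -0.0, 0.0]
force: [-1.2, -0.5, -6.7]
grip_width: 0.0093
grip_force: 58.8
```

Call:
{"fn": "carry_out", "kwargs": {
  "motion": [
    {"hand": 1,"tx": 0,"ty": 0.02,"tz": 0,"twist": 0},
    {"hand": 1,"tx": 0,"ty": 0.06,"tz": 0,"twist": 0},
    {"hand": 1,"tx": 0,"ty": 0.11,"tz": 0,"twist": 0},
    {"hand": 1,"tx": 0,"ty": 0.16,"tz": 0,"twist": 0},
    {"hand": 1,"tx": 0,"ty": 0.21,"tz": 0,"twist": 0},
    {"hand": 1,"tx": 0,"ty": 0.26,"tz": 0,"twist": 0},
    {"hand": 1,"tx": 0,"ty": 0.31,"tz": 0,"twist": 0},
    {"hand": 1,"tx": 0,"ty": 0.36,"tz": 0,"twist": 0},
    {"hand": 1,"tx": 0,"ty": 0.4,"tz": 0,"twist": 0},
    {"hand": 1,"tx": 0,"ty": 0.42,"tz": 0,"twist": 0}
  ]
}}

```text
clock: 12.22
position: [0.5858, 0.1999, 0.3101]
orientation: [0.639, 0.769, -0.0, 0.0]
force: [-0.7, -0.0, -6.5]
grip_width: 0.0095
grip_force: 58.8
```

```bash
python3 go.py .5857 .1995 .3105 10.5
python3 - <<'E'
from h import *
F=[]
for cam in("top","side","top","side"):
    c=robot.read_camera(cam);F.append(robot.get_obs()["force"])
    for l in("plate_top","notch","cap_top","bar_mid","bar_tip"):
        for d in robot.spot_point(cam,l)[:3]:
            if d["point"][1]>.1: print(cam,l,round(d["score"],2),np.round(d["point"],3),pix(c,d["point"]))
print(np.mean(F,0))
im=c["image"][...,::-1];cv2.imwrite("pics/side4.png",cv2.resize(im[100:280,220:400],None,fx=3.2,fy=3.2))
E
```

```text
t 12.22 pos [0.5858 0.1999 0.3101] head 10.56 tilt 0.02 UNITS [-0.002 -0.001 -0.003] twist 0.0003 F [-0.74 -0.   -6.48] w 0.009525172163173033 j [-0.7   0.3   0.39  1.37 -0.11  1.5  -0.14]
top plate_top 0.86 [0.585 0.205 0.34 ] (204, 178)
top notch 0.62 [0.584 0.203 0.299] (209, 182)
top cap_top 0.88 [0.58  0.214 0.248] (208, 187)
top bar_tip 0.67 [ 0.397  0.169 -0.001] (240, 270)
side plate_top 0.9 [0.585 0.204 0.341] (309, 146)
side cap_top 0.85 [0.576 0.217 0.244] (304, 176)
side bar_mid 0.51 [0.524 0.193 0.279] (294, 172)
side bar_tip 0.83 [0.523 0.193 0.279] (294, 172)
side bar_tip 0.43 [0.592 0.163 0.136] (319, 213)
top notch 0.97 [0.584 0.202 0.3  ] (210, 182)
top notch 0.42 [0.611 0.443 0.001] (140, 188)
top cap_top 0.86 [0.578 0.217 0.245] (207, 188)
top bar_mid 0.41 [0.575 0.219 0.245] (206, 190)
side plate_top 0.8 [0.584 0.201 0.342] (309, 146)
side cap_top 0.85 [0.579 0.216 0.243] (305, 176)
side bar_mid 0.65 [0.582 0.205 0.264] (308, 170)
side bar_tip 0.73 [0.523 0.194 0.279] (294, 172)
[-0.14611372  0.11409253 -7.40166278]
```

View pics/side4.png

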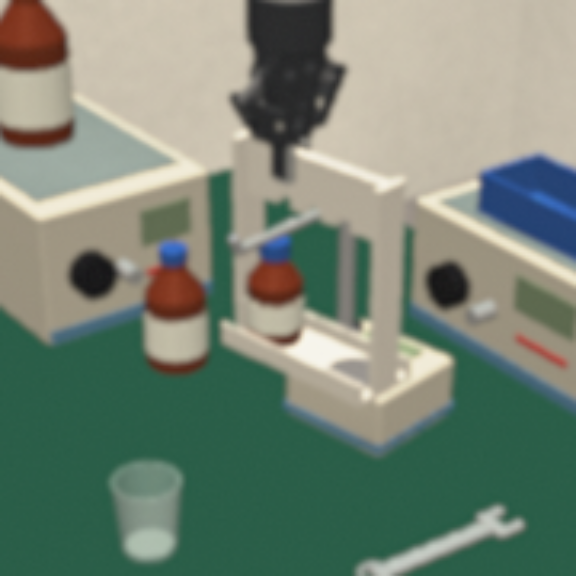

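The crop shows the bar running from its tip at (237,242) through the window, under the bottle-side notch and above the cap. Now I lower towards contact.

Call:
{"fn": "carry_out", "kwargs": {
  "motion": [
    {"hand": 1,"tx": 0,"ty": 0,"tz": 0.02,"twist": 0},
    {"hand": 1,"tx": 0,"ty": 0,"tz": 0.045,"twist": 0},
    {"hand": 1,"tx": 0,"ty": 0,"tz": 0.07,"twist": 0},
    {"hand": 1,"tx": 0,"ty": 0,"tz": 0.095,"twist": 0},
    {"hand": 1,"tx": 0,"ty": 0,"tz": 0.115,"twist": 0},
    {"hand": 1,"tx": 0,"ty": 0,"tz": 0.125,"twist": 0},
    {"hand": 1,"tx": 0,"ty": 0,"tz": 0.132,"twist": 0},
    {"hand": 1,"tx": 0,"ty": 0,"tz": 0.139,"twist": 0},
    {"hand": 1,"tx": 0,"ty": 0,"tz": 0.146,"twist": 0},
    {"hand": 1,"tx": 0,"ty": 0,"tz": 0.153,"twist": 0}
  ]
}}

```text
clock: 14.25
position: [0.585, 0.1998, 0.2875]
orientation: [0.639, 0.769, 0.0, 0.0]
force: [-0.3, 0.2, -7.4]
grip_width: 0.0091
grip_force: 58.7
```

Call:
{"fn": "carry_out", "kwargs": {
  "motion": [
    {"hand": 1,"tx": 0,"ty": 0,"tz": 0.006,"twist": 0},
    {"hand": 1,"tx": 0,"ty": 0,"tz": 0.012,"twist": 0},
    {"hand": 1,"tx": 0,"ty": 0,"tz": 0.018,"twist": 0},
    {"hand": 1,"tx": 0,"ty": 0,"tz": 0.024,"twist": 0},
    {"hand": 1,"tx": 0,"ty": 0,"tz": 0.03,"twist": 0},
    {"hand": 1,"tx": 0,"ty": 0,"tz": 0.036,"twist": 0},
    {"hand": 1,"tx": 0,"ty": 0,"tz": 0.042,"twist": 0},
    {"hand": 1,"tx": 0,"ty": 0,"tz": 0.048,"twist": 0},
    {"hand": 1,"tx": 0,"ty": 0,"tz": 0.054,"twist": 0},
    {"hand": 1,"tx": 0,"ty": 0,"tz": 0.06,"twist": 0}
  ]
}}

```text
clock: 15.08
position: [0.585, 0.1998, 0.2785]
orientation: [0.639, 0.769, 0.0, -0.0]
force: [0.3, -0.7, -5.9]
grip_width: 0.0092
grip_force: 58.7
```

```bash
python3 go.py .5857 .1995 .2785 10.5
python3 - <<'E'
from h import *
F=[]
for cam in("top","side")*3:
    c=robot.read_camera(cam);F.append(robot.get_obs()["force"])
    for l in("plate_top","notch","bar_mid","bar_tip"):
        for d in robot.spot_point(cam,l)[:2]:
            if d["point"][1]>.1: print(cam,l,round(d["score"],2),np.round(d["point"],3))
print(np.mean(F,0),robot.get_obs()["torque"])
E
```

```text
t 15.08 pos [0.585  0.1998 0.2785] head 10.56 tilt 0.01 UNITS [-0.003  0.005 -0.   ] twist 0.0003 F [ 0.35 -0.68 -5.86] w 0.009159897798724961 j [-0.7   0.3   0.39  1.43 -0.11  1.43 -0.13]
top plate_top 0.8 [0.582 0.208 0.307]
top notch 0.72 [0.585 0.206 0.264]
side plate_top 0.81 [0.584 0.202 0.309]
side notch 0.68 [0.585 0.206 0.267]
side bar_mid 0.6 [0.582 0.202 0.262]
side bar_tip 0.74 [0.526 0.195 0.278]
top plate_top 0.76 [0.582 0.204 0.308]
top notch 0.73 [0.586 0.202 0.265]
side plate_top 0.59 [0.589 0.205 0.31 ]
side notch 0.55 [0.585 0.205 0.264]
side bar_mid 0.48 [0.58  0.204 0.264]
side bar_mid 0.43 [0.585 0.203 0.264]
side bar_tip 0.68 [0.522 0.192 0.279]
top plate_top 0.87 [0.582 0.206 0.309]
top notch 0.92 [0.584 0.203 0.264]
side plate_top 0.87 [0.585 0.202 0.309]
side notch 0.73 [0.588 0.204 0.269]
side bar_mid 0.51 [0.583 0.203 0.261]
side bar_tip 0.64 [0.52  0.192 0.274]
[-0.22415266  0.20342197 -6.60895318] [-0.03322894  0.00926122 -0.0124713 ]
```

Call:
{"fn": "carry_out", "kwargs": {
  "motion": [
    {"hand": 1,"tx": 0,"ty": 0,"tz": 0.006,"twist": 0},
    {"hand": 1,"tx": 0,"ty": 0,"tz": 0.012,"twist": 0},
    {"hand": 1,"tx": 0,"ty": 0,"tz": 0.018,"twist": 0},
    {"hand": 1,"tx": 0,"ty": 0,"tz": 0.024,"twist": 0},
    {"hand": 1,"tx": 0,"ty": 0,"tz": 0.03,"twist": 0},
    {"hand": 1,"tx": 0,"ty": 0,"tz": 0.036,"twist": 0},
    {"hand": 1,"tx": 0,"ty": 0,"tz": 0.042,"twist": 0},
    {"hand": 1,"tx": 0,"ty": 0,"tz": 0.048,"twist": 0},
    {"hand": 1,"tx": 0,"ty": 0,"tz": 0.054,"twist": 0},
    {"hand": 1,"tx": 0,"ty": 0,"tz": 0.06,"twist": 0}
  ]
}}

```text
clock: 17.42
position: [0.585, 0.1998, 0.2694]
orientation: [0.639, 0.769, 0.0, 0.0]
force: [-0.8, -0.4, -5.7]
grip_width: 0.0095
grip_force: 58.9
```

Call:
{"fn": "carry_out", "kwargs": {
  "motion": [
    {"hand": 1,"tx": 0,"ty": 0,"tz": 0.006,"twist": 0},
    {"hand": 1,"tx": 0,"ty": 0,"tz": 0.012,"twist": 0},
    {"hand": 1,"tx": 0,"ty": 0,"tz": 0.018,"twist": 0},
    {"hand": 1,"tx": 0,"ty": 0,"tz": 0.024,"twist": 0},
    {"hand": 1,"tx": 0,"ty": 0,"tz": 0.03,"twist": 0},
    {"hand": 1,"tx": 0,"ty": 0,"tz": 0.036,"twist": 0},
    {"hand": 1,"tx": 0,"ty": 0,"tz": 0.042,"twist": 0},
    {"hand": 1,"tx": 0,"ty": 0,"tz": 0.048,"twist": 0},
    {"hand": 1,"tx": 0,"ty": 0,"tz": 0.054,"twist": 0},
    {"hand": 1,"tx": 0,"ty": 0,"tz": 0.06,"twist": 0}
  ]
}}

```text
clock: 18.25
position: [0.585, 0.1998, 0.2605]
orientation: [0.639, 0.769, 0.0, 0.0]
force: [0.6, 0.1, -4.5]
grip_width: 0.0091
grip_force: 59.0
```

```bash
cat > f.py <<'E'
from h import *
F=[];T=[];Z=[]
for i in range(12):
    robot.read_camera("side");o=robot.get_obs();F.append(o["force"]);T.append(o["torque"]);Z.append(o["position"][2])
print("t",o["clock"],"F",np.mean(F,0).round(2),"sd",np.std(F,0).round(2),"T",np.mean(T,0).round(3),"z",np.mean(Z))
for l in("notch","bar_mid","bar_tip"):
    for d in robot.spot_point("side",l)[:2]:
        if d["point"][1]>.1: print(l,round(d["score"],2),np.round(d["point"],3))
E
python3 f.py
```

```text
t 18.85 F [-0.2   0.08 -4.23] sd [0.38 0.5  0.42] T [-0.043  0.008 -0.002] z 0.26048775520101947
notch 0.68 [0.586 0.202 0.247]
bar_mid 0.47 [0.584 0.2   0.243]
bar_tip 0.7 [0.522 0.192 0.256]
```

Call:
{"fn": "carry_out", "kwargs": {
  "motion": [
    {"hand": 1,"tx": 0,"ty": 0,"tz": 0.006,"twist": 0},
    {"hand": 1,"tx": 0,"ty": 0,"tz": 0.012,"twist": 0},
    {"hand": 1,"tx": 0,"ty": 0,"tz": 0.018,"twist": 0},
    {"hand": 1,"tx": 0,"ty": 0,"tz": 0.024,"twist": 0},
    {"hand": 1,"tx": 0,"ty": 0,"tz": 0.03,"twist": 0},
    {"hand": 1,"tx": 0,"ty": 0,"tz": 0.036,"twist": 0},
    {"hand": 1,"tx": 0,"ty": 0,"tz": 0.042,"twist": 0},
    {"hand": 1,"tx": 0,"ty": 0,"tz": 0.048,"twist": 0},
    {"hand": 1,"tx": 0,"ty": 0,"tz": 0.054,"twist": 0},
    {"hand": 1,"tx": 0,"ty": 0,"tz": 0.06,"twist": 0}
  ]
}}

```text
clock: 19.83
position: [0.585, 0.1998, 0.2514]
orientation: [0.639, 0.769, 0.0, -0.0]
force: [-0.4, -0.3, -3.4]
grip_width: 0.0092
grip_force: 59.2
```

Call:
{"fn": "carry_out", "kwargs": {
  "motion": [
    {"hand": 1,"tx": 0,"ty": 0,"tz": 0.006,"twist": 0},
    {"hand": 1,"tx": 0,"ty": 0,"tz": 0.012,"twist": 0},
    {"hand": 1,"tx": 0,"ty": 0,"tz": 0.018,"twist": 0},
    {"hand": 1,"tx": 0,"ty": 0,"tz": 0.024,"twist": 0},
    {"hand": 1,"tx": 0,"ty": 0,"tz": 0.03,"twist": 0},
    {"hand": 1,"tx": 0,"ty": 0,"tz": 0.036,"twist": 0},
    {"hand": 1,"tx": 0,"ty": 0,"tz": 0.042,"twist": 0},
    {"hand": 1,"tx": 0,"ty": 0,"tz": 0.048,"twist": 0},
    {"hand": 1,"tx": 0,"ty": 0,"tz": 0.054,"twist": 0},
    {"hand": 1,"tx": 0,"ty": 0,"tz": 0.06,"twist": 0}
  ]
}}

```text
clock: 20.67
position: [0.585, 0.1998, 0.2425]
orientation: [0.639, 0.769, 0.0, -0.0]
force: [0.1, -0.4, -3.1]
grip_width: 0.0089
grip_force: 59.3
```

Call:
{"fn": "carry_out", "kwargs": {
  "motion": [
    {"hand": 1,"tx": 0,"ty": 0,"tz": 0.006,"twist": 0},
    {"hand": 1,"tx": 0,"ty": 0,"tz": 0.012,"twist": 0},
    {"hand": 1,"tx": 0,"ty": 0,"tz": 0.018,"twist": 0},
    {"hand": 1,"tx": 0,"ty": 0,"tz": 0.024,"twist": 0},
    {"hand": 1,"tx": 0,"ty": 0,"tz": 0.03,"twist": 0},
    {"hand": 1,"tx": 0,"ty": 0,"tz": 0.036,"twist": 0},
    {"hand": 1,"tx": 0,"ty": 0,"tz": 0.042,"twist": 0},
    {"hand": 1,"tx": 0,"ty": 0,"tz": 0.048,"twist": 0},
    {"hand": 1,"tx": 0,"ty": 0,"tz": 0.054,"twist": 0},
    {"hand": 1,"tx": 0,"ty": 0,"tz": 0.06,"twist": 0}
  ]
}}

```text
clock: 21.5
position: [0.585, 0.1998, 0.2335]
orientation: [0.639, 0.769, 0.0, 0.0]
force: [-1.3, 0.2, -1.0]
grip_width: 0.0093
grip_force: 59.4
```

Call:
{"fn": "carry_out", "kwargs": {
  "motion": [
    {"hand": 1,"tx": 0,"ty": 0,"tz": 0.006,"twist": 0},
    {"hand": 1,"tx": 0,"ty": 0,"tz": 0.012,"twist": 0},
    {"hand": 1,"tx": 0,"ty": 0,"tz": 0.018,"twist": 0},
    {"hand": 1,"tx": 0,"ty": 0,"tz": 0.024,"twist": 0},
    {"hand": 1,"tx": 0,"ty": 0,"tz": 0.03,"twist": 0},
    {"hand": 1,"tx": 0,"ty": 0,"tz": 0.036,"twist": 0},
    {"hand": 1,"tx": 0,"ty": 0,"tz": 0.042,"twist": 0},
    {"hand": 1,"tx": 0,"ty": 0,"tz": 0.046,"twist": 0},
    {"hand": 1,"tx": 0,"ty": 0,"tz": 0.05,"twist": 0},
    {"hand": 1,"tx": 0,"ty": 0,"tz": 0.05,"twist": 0}
  ]
}}

```text
clock: 22.33
position: [0.585, 0.1998, 0.2259]
orientation: [0.639, 0.769, 0.0, 0.0]
force: [0.5, -0.6, -0.1]
grip_width: 0.0092
grip_force: 59.6
```

```bash
sed -i 's/range(12)/range(30)/' f.py; python3 f.py
```

```text
t 23.8333 F [ 0.36 -0.46 -0.65] sd [0.51 0.52 0.5 ] T [-0.051 -0.053 -0.002] z 0.225996088268547
notch 0.94 [0.584 0.204 0.211]
bar_mid 0.47 [0.578 0.2   0.209]
bar_tip 0.62 [0.523 0.192 0.221]
```

Call:
{"fn": "carry_out", "kwargs": {
  "motion": [
    {"hand": 1,"tx": 0,"ty": 0,"tz": 0.005,"twist": 0},
    {"hand": 1,"tx": 0,"ty": 0,"tz": 0.01,"twist": 0},
    {"hand": 1,"tx": 0,"ty": 0,"tz": 0.015,"twist": 0},
    {"hand": 1,"tx": 0,"ty": 0,"tz": 0.02,"twist": 0},
    {"hand": 1,"tx": 0,"ty": 0,"tz": 0.025,"twist": 0},
    {"hand": 1,"tx": 0,"ty": 0,"tz": 0.03,"twist": 0},
    {"hand": 1,"tx": 0,"ty": 0,"tz": 0.035,"twist": 0},
    {"hand": 1,"tx": 0,"ty": 0,"tz": 0.039,"twist": 0},
    {"hand": 1,"tx": 0,"ty": 0,"tz": 0.042,"twist": 0},
    {"hand": 1,"tx": 0,"ty": 0,"tz": 0.042,"twist": 0}
  ]
}}

```text
clock: 24.82
position: [0.5849, 0.1998, 0.2196]
orientation: [0.639, 0.769, 0.0, -0.0]
force: [0.4, -0.6, 0.4]
grip_width: 0.0093
grip_force: 59.8
```

```bash
python3 f.py
python3 - <<'E'
from h import *
c=robot.read_camera("side");im=c["image"][...,::-1];cv2.imwrite("pics/side5.png",cv2.resize(im[110:280,220:400],None,fx=3.2,fy=3.2))
E
```

```text
t 26.3167 F [ 0.17 -0.19 -0.01] sd [0.53 0.4  0.47] T [-0.061 -0.104  0.003] z 0.21969096367825017
notch 0.65 [0.587 0.204 0.204]
bar_mid 0.52 [0.583 0.202 0.199]
bar_tip 0.55 [0.523 0.191 0.217]
```

View pics/side5.png

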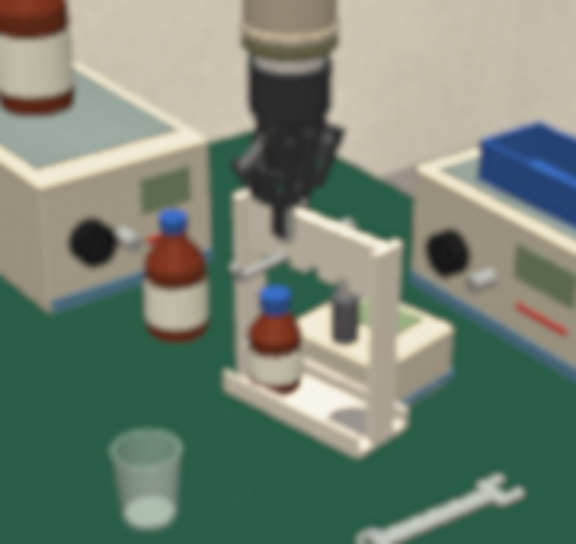

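F is about 0, so the arm carries all the weight. The crop shows the carrier level, with the bar in the notch at (285,262). Now I release gently.

Call:
{"fn": "carry_out", "kwargs": {
  "motion": [
    {"hand": 0.92,"tx": 0,"ty": 0,"tz": 0,"twist": 0},
    {"hand": 0.9,"tx": 0,"ty": 0,"tz": 0,"twist": 0},
    {"hand": 0.88,"tx": 0,"ty": 0,"tz": 0,"twist": 0},
    {"hand": 0.86,"tx": 0,"ty": 0,"tz": 0,"twist": 0},
    {"hand": 0.84,"tx": 0,"ty": 0,"tz": 0,"twist": 0},
    {"hand": 0.82,"tx": 0,"ty": 0,"tz": 0,"twist": 0},
    {"hand": 0.78,"tx": 0,"ty": 0,"tz": 0,"twist": 0},
    {"hand": 0.72,"tx": 0,"ty": 0,"tz": 0,"twist": 0},
    {"hand": 0.66,"tx": 0,"ty": 0,"tz": 0,"twist": 0},
    {"hand": 0.6,"tx": 0,"ty": 0,"tz": 0,"twist": 0}
  ]
}}

```text
clock: 27.35
position: [0.5849, 0.1998, 0.2197]
orientation: [0.639, 0.769, 0.0, -0.0]
force: [-0.7, -0.6, -0.8]
grip_width: 0.0336
grip_force: 0.0
```

```bash
sed -i 's/range(30)/range(8)/' f.py; python3 f.py
python3 - <<'E'
from h import *
print(robot.get_obs()["grip_width"])
c=robot.read_camera("side");im=c["image"][...,::-1];cv2.imwrite("pics/side6.png",cv2.resize(im[110:280,220:400],None,fx=3.2,fy=3.2))
E
```

```text
t 27.75 F [ 0.03 -0.13  0.04] sd [0.25 0.54 0.47] T [-0.007 -0.011 -0.001] z 0.2196896171845818
notch 0.77 [0.584 0.205 0.205]
bar_mid 0.61 [0.58  0.203 0.206]
bar_tip 0.58 [0.524 0.194 0.215]
0.03427022967539181
```

View pics/side6.png

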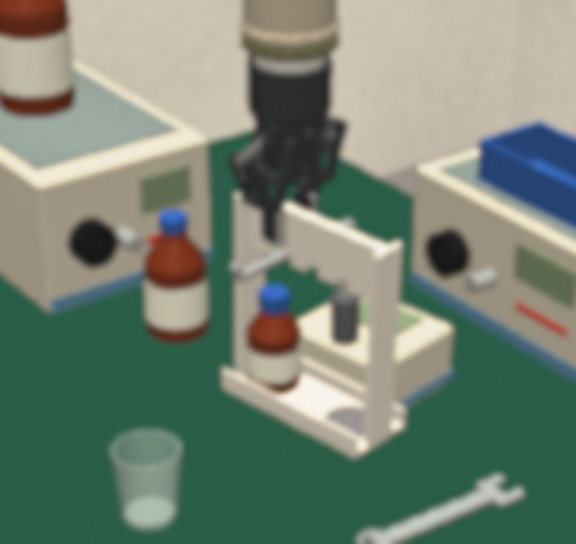

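The fingers are open, and the carrier hangs level at crop (310,330). I retreat straight up, slowly at first.

Call:
{"fn": "carry_out", "kwargs": {
  "motion": [
    {"hand": 0.6,"tx": 0,"ty": 0,"tz": -0.02,"twist": 0},
    {"hand": 0.6,"tx": 0,"ty": 0,"tz": -0.06,"twist": 0},
    {"hand": 0.6,"tx": 0,"ty": 0,"tz": -0.12,"twist": 0},
    {"hand": 0.6,"tx": 0,"ty": 0,"tz": -0.2,"twist": 0},
    {"hand": 0.6,"tx": 0,"ty": 0,"tz": -0.3,"twist": 0},
    {"hand": 0.6,"tx": 0,"ty": 0,"tz": -0.4,"twist": 0},
    {"hand": 0.6,"tx": 0,"ty": 0,"tz": -0.55,"twist": 0},
    {"hand": 0.6,"tx": 0,"ty": 0,"tz": -0.7,"twist": 0},
    {"hand": 0.6,"tx": 0,"ty": 0,"tz": -0.8,"twist": 0},
    {"hand": 0.6,"tx": 0,"ty": 0,"tz": -0.8,"twist": 0}
  ]
}}

```text
clock: 28.78
position: [0.5861, 0.1999, 0.3448]
orientation: [0.639, 0.769, 0.003, 0.001]
force: [1.0, 0.5, 0.7]
grip_width: 0.0341
grip_force: 0.0
```

Run:
```python
from h import *
Y=[]
for i in range(40):
    c=robot.read_camera("side")
    if i%5==0:
        for l in("notch","plate_top","cap_top"):
            r=[d["point"] for d in robot.spot_point("side",l) if d["point"][1]>.1 and abs(d["point"][0]-.58)<.04]
            if r: Y.append((l,np.round(r[0],3).tolist()))
    if i%10==0:
        g=cv2.cvtColor(c["image"],cv2.COLOR_RGB2GRAY)[150:260,280:360].astype(int)
        if i: print("diff",np.abs(g-g0).mean())
        g0=g
print(*sorted(Y),sep="\n")
im=c["image"][...,::-1];cv2.imwrite("pics/side7.png",cv2.resize(im[90:280,220:400],None,fx=3,fy=3))
print(robot.get_obs()["clock"])
```

```text
diff 0.5948863636363636
diff 0.569659090909091
diff 0.5598863636363637
('cap_top', [0.579, 0.214, 0.154])
('cap_top', [0.579, 0.217, 0.156])
('cap_top', [0.579, 0.218, 0.154])
('cap_top', [0.58, 0.218, 0.154])
('cap_top', [0.581, 0.219, 0.152])
('cap_top', [0.582, 0.219, 0.157])
('cap_top', [0.612, 0.442, 0.001])
('notch', [0.583, 0.205, 0.21])
('notch', [0.584, 0.201, 0.206])
('notch', [0.584, 0.205, 0.208])
('notch', [0.584, 0.205, 0.211])
('notch', [0.586, 0.202, 0.205])
('notch', [0.586, 0.204, 0.206])
('notch', [0.586, 0.204, 0.207])
('notch', [0.586, 0.205, 0.21])
('plate_top', [0.585, 0.201, 0.248])
('plate_top', [0.585, 0.201, 0.254])
('plate_top', [0.586, 0.201, 0.251])
('plate_top', [0.586, 0.202, 0.251])
('plate_top', [0.587, 0.201, 0.251])
('plate_top', [0.587, 0.201, 0.252])
('plate_top', [0.589, 0.2, 0.253])
('plate_top', [0.589, 0.201, 0.252])
31.9833
```

View pics/side7.png

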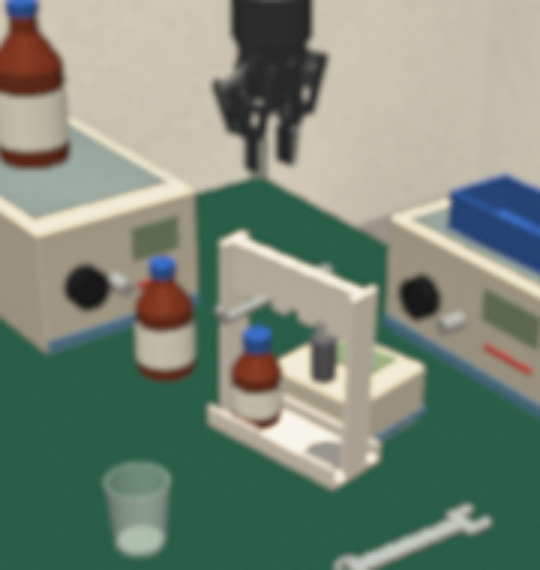

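The last crop shows the carrier hanging still and level on the bar at (265,300), with the gripper clear above it at (270,160). Handing in.

```bash
python3 -c "
from cell import robot
print(robot.finish_job())"
```

```text
the job is handed in; nothing more can be done
None
```

The carrier is hanging still and level on the bar by the notch on the bottle's side, released with the gripper clear above it, and the job was handed in at about 32 s; no verdict was returned.

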